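# Find the wheel with bearing play and tag it

### The arm

A 7-joint arm with a two-finger parallel gripper is mounted at the origin on a cart in front of the work surface, level with it; the furniture and walls round the work are solid. World frame = base frame: x ahead of the robot, y to its left, z up, the work surface at z = 0. Lengths are in m, angles in degrees, forces in N, time in s.
With the tool pointing down it reaches from about 0.425 to 0.875 m from the base axis. Payload 4.7 kg.
Tool frame: the origin (TCP) lies between the finger pads; the fingertips stand 8 mm ahead of it and the grasp point (between the pads) lies 11 mm behind it (env.tip_extent is the distance from the TCP to the fingertips, in m); z points along the fingers, y is the line along which they close (so a half turn about z gives the same grasp; the last joint's range is limited). The gripper opens to 87 mm and grips with 3 to 60 N. Pads are 19 mm wide; open, the fingers measure 117 mm over their backs; the gripper's body (75 mm by 190 mm) begins 51 mm behind the grasp point.
Start: joints at [-65.713, 18.392, -4.016, 83.108, 1.295, 78.541, -3.26], TCP at [0.259, 0.596, 0.203] pointing down, gripper open.
Joint ranges: [-163.93, 163.93], [-17.29, 119.83], [-79.2, 71.16], [3.27, 140.29], [-89.18, 269.18], [5.43, 117.66], [-154.24, 154.24]. Speed limits (degrees/s): [147.25, 147.25, 180, 180, 180, 180, 180].

### API

Orientations are given as [roll, pitch, yaw] about the fixed x, y, z axes, in that order (R = Rz(yaw) Ry(pitch) Rx(roll)).
In Python, from cell import sensors, vision, workorder, env gives the robot as it stands.
- The arm moves only by the tool drive_tool, never from a script. Its argument "moves" is a list of rows, each an object of numbers: "x", "y", "z": the shift along the tool's x, y, z in mm; "rx", "ry", "rz": the turn, a rotation vector about the tool's x, y, z in rad; "fingers": the closure, from -1 (fully open) to 1 (shut). In form: [{"x": .., "y": .., "z": .., "rx": .., "ry": .., "rz": .., "fingers": ..}, ...]. A call has 1 to 20 rows; each row is the pose to reach, as a shift and turn from the pose commanded when the call began, along the tool's axes at that moment; what a row does not reach only later rows make up. A row lasts 1/8 s, in which the tool goes at most 62.5 mm and 10.7 degrees, less where a joint would pass 70% of its speed; a pose out of reach is approached as far as the arm can. A call with a gripper value outside its range is refused whole. The fingers move at their own pace and stop on an object; "force" is the grip in N (left out, the last holds). Time passes only in rows, so rows that repeat a pose let the fingers close. It gives the time, the measured TCP pose, the force, the opening and the grip force at its end, in the units of the state.
- sensors.get_obs(): the state, without advancing time (a new reading comes with each control period).
- vision.read_camera(name): name is "side" or "top"; returns a dict with "image" (384x512x3 uint8, red, green, blue), "fx", "fy", "cx", "cy" (pixels), "R" (3x3) and "t" (3): a world point X has camera coordinates R X + t. Camera axes: x right, y down, z forward; pixel columns grow to the right and rows downward; lengths in m; the calibration is good to about 2 mm. A picture is of the moment at which its call begins. There is no depth.
- workorder.sign_off(): hands the job in; it is judged then, once.
The state is a dict: "time_s": time; "qpos": joint angles; "joint_velocities": joint speeds; "effort": joint torques, N m; "tool_pos": TCP position; "tool_rot": TCP orientation; "force": force on the tool from outside, world axes, zero at the start; "wrist_torque": the same for the moment, N m; "grip_width": finger opening in m; "grasp_force": force on a finger pad.
Only numpy, scipy, OpenCV 4.12 (cv2) and the standard library are available. Lean on these libraries where they do the work, as an engineer would, in place of code of your own. Each camera call takes 0.05 s, during which the arm holds its last target. There are 200 camera calls.

### The job

One of the three wheel units on the bench has a worn bearing: rock the wheels by the top of the tyre, away from you and then back towards you, until you have felt which one has free play before its bearing resists; push with about 10 N on each side, without squeezing the tyre, and never over 20 N. Leave that wheel leaning towards you in its play, put the steel ring over its unit's tag post, flat on the shoulder, and leave the tin, the spindle and the rubber ring where they are.

Things in the scene. Friction and masses are not known exactly. Their poses are not given: they have to be found in the camera images.
- unit_a: one of three wheel units that look alike, fixed on the bench in a row; one (any of them) has a loose bearing. Origin: underside of the base plate (8 mm thick, 54 mm wide, x -88 to +76 mm) below the wheel; x along the axle, away from the robot; z up. Wheel in the plane x = 0, top at z 113 mm; bearing upright behind it from x +50 mm, up to z 90 mm; tag post in front at x -66 mm, top at z 79 mm
- rim_a (a point): middle of the tyre's section at the top of unit_a's wheel, 35 mm above the hub, 8 mm under the top. Rocking moves it along the unit's x: a sound bearing resists at once, springs back and gives 0.33 mm per N here; the loose one first moves freely (under 0.5 N) about 5 mm to either side of the middle, then resists as stiffly, and stays where it is left. Over 20 N spoils a bearing
- wheel_a: wheel of unit_a: aluminium disc, black tyre of round section 16 mm thick, outer radius 43 mm; origin at the hub centre, 70 mm above the bench, x along the axle. It spins freely on its axle, which does not matter
- post_a (a point): flat shoulder of unit_a's tag post, 66 mm in front of the wheel, 52 mm above the bench: a round flange 39 mm across, on which a pin of 18 mm diameter stands 27 mm up, with a tapered tip
- unit_b: one of three wheel units that look alike, fixed on the bench in a row; one (any of them) has a loose bearing. Origin: underside of the base plate (8 mm thick, 54 mm wide, x -88 to +76 mm) below the wheel; x along the axle, away from the robot; z up. Wheel in the plane x = 0, top at z 113 mm; bearing upright behind it from x +50 mm, up to z 90 mm; tag post in front at x -66 mm, top at z 79 mm
- rim_b (a point): middle of the tyre's section at the top of unit_b's wheel, 35 mm above the hub, 8 mm under the top. Rocking moves it along the unit's x: a sound bearing resists at once, springs back and gives 0.33 mm per N here; the loose one first moves freely (under 0.5 N) about 5 mm to either side of the middle, then resists as stiffly, and stays where it is left. Over 20 N spoils a bearing
- wheel_b: wheel of unit_b: aluminium disc, black tyre of round section 16 mm thick, outer radius 43 mm; origin at the hub centre, 70 mm above the bench, x along the axle. It spins freely on its axle, which does not matter
- post_b (a point): flat shoulder of unit_b's tag post, 66 mm in front of the wheel, 52 mm above the bench: a round flange 39 mm across, on which a pin of 18 mm diameter stands 27 mm up, with a tapered tip
- unit_c: one of three wheel units that look alike, fixed on the bench in a row; one (any of them) has a loose bearing. Origin: underside of the base plate (8 mm thick, 54 mm wide, x -88 to +76 mm) below the wheel; x along the axle, away from the robot; z up. Wheel in the plane x = 0, top at z 113 mm; bearing upright behind it from x +50 mm, up to z 90 mm; tag post in front at x -66 mm, top at z 79 mm
- rim_c (a point): middle of the tyre's section at the top of unit_c's wheel, 35 mm above the hub, 8 mm under the top. Rocking moves it along the unit's x: a sound bearing resists at once, springs back and gives 0.33 mm per N here; the loose one first moves freely (under 0.5 N) about 5 mm to either side of the middle, then resists as stiffly, and stays where it is left. Over 20 N spoils a bearing
- wheel_c: wheel of unit_c: aluminium disc, black tyre of round section 16 mm thick, outer radius 43 mm; origin at the hub centre, 70 mm above the bench, x along the axle. It spins freely on its axle, which does not matter
- post_c (a point): flat shoulder of unit_c's tag post, 66 mm in front of the wheel, 52 mm above the bench: a round flange 39 mm across, on which a pin of 18 mm diameter stands 27 mm up, with a tapered tip
- tag_ring: loose steel ring, 42 mm outside, 24 mm bore, 15 mm high, 50 g, lying flat on the bench in front of the units; origin at the centre of its underside, z up. It goes over a post's pin and rests on the shoulder
- grease_tin: bystander: round tin, 62 mm across, 28 mm high; origin at the centre of its underside
- spindle: bystander: black stepped spindle standing on its 33 mm foot, 55 mm high; origin at the centre of its underside
- rubber_ring: bystander: black rubber ring lying flat, 42 mm across, 15 mm high; origin at the centre of its underside
There are look-alikes about, which are no part of the job. Leave any purple look-alike of the unit_b alone.

How it is judged (in metres and radians):
On the way, in this order (a step that is already met when the one before it is completed fails the run):
1. the loose wheel's top is pushed away from the robot through its play until the bearing resists (6 N or more) (((x of rim_a in the frame of unit_a above 0.0068 m and contact force between the fingers and wheel_a above 3 N) or (x of rim_b in the frame of unit_b above 0.0068 m and contact force between the fingers and wheel_b above 3 N) or (x of rim_c in the frame of unit_c above 0.0068 m and contact force between the fingers and wheel_c above 3 N))), for 0.1 s.
2. then it is pushed back towards the robot through its play until the bearing resists (6 N or more) (((x of rim_a in the frame of unit_a below -0.0068 m and contact force between the fingers and wheel_a above 3 N) or (x of rim_b in the frame of unit_b below -0.0068 m and contact force between the fingers and wheel_b above 3 N) or (x of rim_c in the frame of unit_c below -0.0068 m and contact force between the fingers and wheel_c above 3 N))), for 0.1 s.
At the end, for the whole second after the job is handed in: the steel ring is over the pin of the loose unit's tag post (within 10 mm of its axis), flat (within 7 degrees) on the shoulder (within 4 mm), at rest and released, and that unit's wheel leans towards the robot in its play (3 mm or more at the tyre's top, which a sound wheel cannot do untouched) (((horizontal distance between tag_ring and post_a below 0.01 m and z of tag_ring in the frame of post_a between -0.004 and 0.004 m and x of rim_a in the frame of unit_a below -0.003 m) or (horizontal distance between tag_ring and post_b below 0.01 m and z of tag_ring in the frame of post_b between -0.004 and 0.004 m and x of rim_b in the frame of unit_b below -0.003 m) or (horizontal distance between tag_ring and post_c below 0.01 m and z of tag_ring in the frame of post_c between -0.004 and 0.004 m and x of rim_c in the frame of unit_c below -0.003 m)) and angle between tag_ring's own z axis and vertical below 0.12 rad and linear speed of tag_ring below 0.02 m/s).
It fails at once if the fingers press or squeeze a wheel with more than 20 N (contact force between the fingers and wheel_a above 20 N or contact force between the fingers and wheel_b above 20 N or contact force between the fingers and wheel_c above 20 N).
It fails at once if the grease tin, the spindle or the rubber ring is moved more than 20 mm (distance of any of grease_tin, spindle, rubber_ring from where it was at the start of the episode above 0.02 m).
It also fails if it takes over 72 s, if anything falls off the work surface, if the arm or the gripper's body presses on something with over 40 N, if the wrist force passes 120 N, or if a joint passes its speed limit or range.

## Working session

There is one attempt and no reset: what is moved stays moved. The work goes in short steps, Python scripts to look and compute and a tool call to move; the robot and the scene stay as the last step left them, time stands still between calls to the robot, and variables do not carry over. Pictures are saved under pics/ and viewed, at most 10 in all, crops included, and the job is handed in when it is done.

Besides the shell and the picture viewer there is one more tool, called after "Call:" as name(argument=value, ...) on one line, values as JSON. drive_tool: Moves the arm, as the interface text tells. Its arguments: {"type":"object","properties":{"moves":{"type":"array"},"force":{"type":"number"}},"required":["moves"]}

```bash
mkdir -p pics; cat > h.py <<'E'
import numpy as np, cv2
from cell import sensors, vision, workorder, env
def shot(n,f):
    c=vision.read_camera(n); cv2.imwrite(f,c["image"][:,:,::-1]); return c
def proj(c,X):
    p=np.array(c["R"])@np.array(X)+np.array(c["t"]); return c["fx"]*p[0]/p[2]+c["cx"],c["fy"]*p[1]/p[2]+c["cy"]
def back(c,u,v,z):
    R=np.array(c["R"]);o=-R.T@np.array(c["t"]);d=R.T@np.array([(u-c["cx"])/c["fx"],(v-c["cy"])/c["fy"],1]);return o+d*(z-o[2])/d[2]
def crop(c,u0,v0,u1,v1,s,f):
    cv2.imwrite(f,cv2.resize(np.ascontiguousarray(c["image"][v0:v1,u0:u1,::-1]),None,fx=s,fy=s,interpolation=cv2.INTER_CUBIC))
E
python3 - <<'E'
from h import *
a=shot("top","pics/top.png");b=shot("side","pics/side.png")
import pickle;pickle.dump((a,b),open("cams.pkl","wb"))
for c in(a,b):print(-np.array(c["R"]).T@np.array(c["t"]),np.array(c["R"]).round(2).tolist(),c["fx"])
print(sensors.get_obs())
E
```

```text
[0.47756967 0.36925432 0.98438272] [[-0.02, -1.0, 0.04], [-1.0, 0.02, -0.08], [0.08, -0.04, -1.0]] 354.4167663171273
[ 0.42406075 -0.71383968  0.65741575] [[0.99, -0.12, -0.01], [-0.07, -0.46, -0.89], [0.11, 0.88, -0.46]] 484.3939674593659
{'time_s': 0.1, 'qpos': array([-65.71171055,  18.43505886,  -4.0171903 ,  83.16998518,
         1.29440388,  78.54140763,  -3.26060899]), 'joint_velocities': array([-0.01586454, -0.12165293,  0.0457451 , -0.12509771, -0.06822368,
        0.02835411, -0.10328217]), 'effort': array([-2.14745492e-04, -4.92576313e+01, -4.05812413e-01, -3.13398206e+01,
       -6.40789862e-02,  3.94539919e-02,  6.11350151e-05]), 'tool_pos': array([0.25879065, 0.59565922, 0.20155019]), 'tool_rot': array([-1.79898759e+02,  4.49130056e-03,  1.56522201e+02]), 'force': array([ 0.22589144,  0.01186102, -0.08379916]), 'wrist_torque': array([-0.02443443,  0.01158231, -0.04349005]), 'grasp_force': 0.0, 'grip_width': 0.08683167802864067}
```

View pics/top.png

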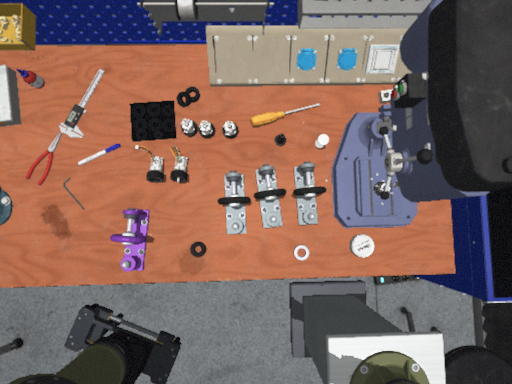

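View pics/side.png

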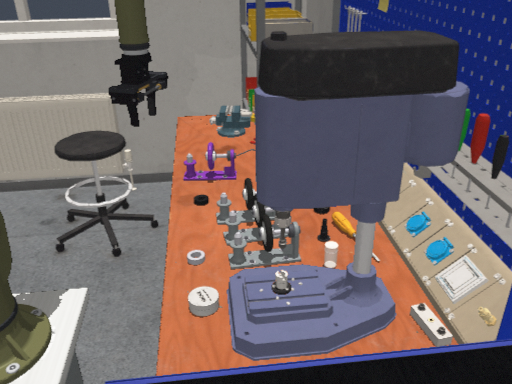

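Candidates for the steel ring are the bright ring at top (301,253), the black rubber ring at (198,249), the black pair at (188,97) and the tin at (362,245). I choose (301,253). The grey wheel units are at (235,202), (269,196) and (308,193). The purple look-alike at (130,240) gets left alone. Next I'll check with a close crop.

```bash
python3 - <<'E'
from h import *
import pickle
a,b=pickle.load(open("cams.pkl","rb"))
crop(a,180,150,380,270,4,"pics/c1.png")
crop(b,180,160,320,280,5,"pics/c2.png")
for p in [(301,253),(362,245),(198,249)]:print(back(a,*p,0.015))
E
```

```text
[0.38070932 0.22674678 0.015     ]
[0.39772888 0.05803596 0.015     ]
[0.39912083 0.50505282 0.015     ]
```

View pics/c1.png

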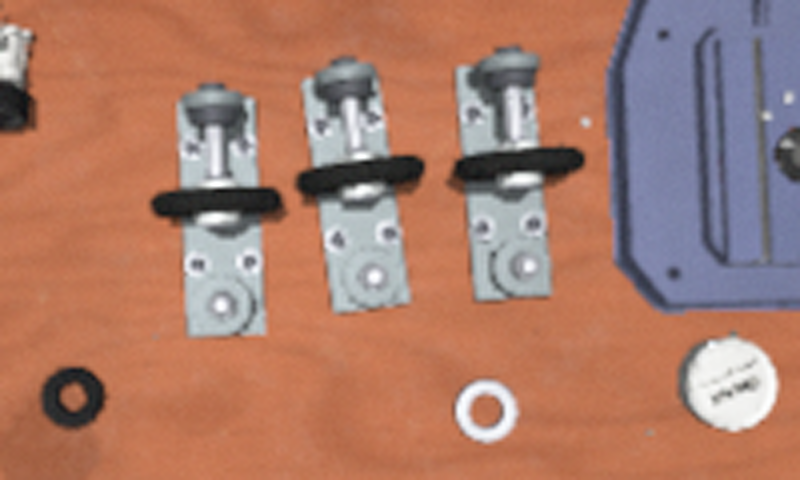

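View pics/c2.png

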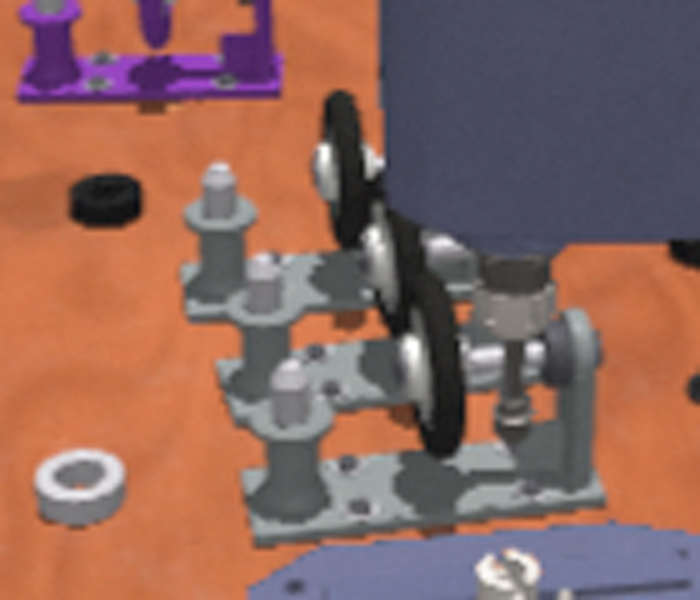

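```bash
cat > loc.py <<'E'
from h import *
import pickle
from scipy.optimize import least_squares
a,b=pickle.load(open("cams.pkl","rb"))
A=lambda u,v:(180+(u+.5)/4-.5,150+(v+.5)/4-.5)
B=lambda u,v:(180+(u+.5)/5-.5,160+(v+.5)/5-.5)
# unit: plate corners front-left, front-right, back-left(top cam), pin tip, wheel-top ends ; side pin tip, side shoulder centre
U=dict(L=dict(fl=(189,336),fr=(266,332),bl=(179,100),pin=(222,303),w1=(152,203),w2=(284,200),spin=(219,167)),
M=dict(fl=(334,312),fr=(410,302),bl=(303,81),pin=(374,276),w1=(298,183),w2=(425,168),spin=(263,257)),
R=dict(fl=(476,301),fr=(552,297),bl=(456,68),pin=(526,265),w1=(453,169),w2=(585,160),spin=(290,364)))
def world(p,X):
    x,y,t=p;return np.array([x+np.cos(t)*X[0]-np.sin(t)*X[1],y+np.sin(t)*X[0]+np.cos(t)*X[1],X[2]])
pts=dict(fl=(-.088,.027,.008),fr=(-.088,-.027,.008),bl=(.076,.027,.008),pin=(-.066,0,.079),w1=(0,.043,.07),w2=(0,-.043,.07))
if __name__=="__main__":
  for k,d in U.items():
    def f(p):
        r=[np.subtract(proj(a,world(p,X)),A(*d[n])) for n,X in pts.items()]
        r.append(np.subtract(proj(b,world(p,pts["pin"])),B(*d["spin"])))
        return np.ravel(r)
    s=least_squares(f,[.5,.3,0],loss="soft_l1")
    print(k,s.x.round(4),np.degrees(s.x[2]).round(1),"pin",world(s.x,pts["pin"]).round(4),"rim",world(s.x,(0,0,.105)).round(4))
    print(f(s.x).reshape(-1,2).round(1).tolist())
  ra=A(487,411);rb=B(80,472)
  def g(X): return np.r_[np.subtract(proj(a,X),ra),np.subtract(proj(b,X),rb)]
  s=least_squares(g,[.38,.22,.015]);print("ring",s.x,g(s.x), back(a,*ra,.015), back(b,*rb,.015))
E
python3 loc.py
```

```text
L [0.5266 0.4031 0.0204] 1.2 pin [0.4606 0.4017 0.079 ] rim [0.5266 0.4031 0.105 ]
[[-0.4, -0.0], [0.1, 0.1], [-0.1, -0.6], [0.0, 0.2], [-0.1, 0.2], [0.3, -0.5], [-0.6, 0.1]]
M [0.5415 0.3108 0.1035] 5.9 pin [0.4759 0.304  0.079 ] rim [0.5415 0.3108 0.105 ]
[[-0.3, 0.2], [0.2, 0.2], [-0.1, -0.9], [0.3, -0.0], [-0.7, -0.0], [0.4, -0.4], [-0.8, 0.3]]
R [0.5461 0.208  0.045 ] 2.6 pin [0.4801 0.2051 0.079 ] rim [0.5461 0.208  0.105 ]
[[-0.5, -0.0], [-0.1, -0.4], [0.0, -0.7], [0.7, 0.1], [-0.1, -0.1], [-0.3, -0.0], [-1.1, 0.4]]
ring [0.38395282 0.22590288 0.01684671] [-0.00349829 -0.52447238 -0.44905269 -0.01182988] [0.3823624  0.22566652 0.015     ] [0.38487035 0.22841948 0.015     ]
```

```bash
cat > go.py <<'E'
import sys
from h import *
from scipy.spatial.transform import Rotation as Ro
# usage: go.py x y z unit_yaw_deg(of tool y axis)
def go(x,y,z,ty):
    o=sensors.get_obs();R=Ro.from_euler("xyz",o["tool_rot"],degrees=True)
    T=Ro.from_euler("xyz",[180,0,ty+90],degrees=True)
    print("t",o["time_s"],"pos",o["tool_pos"].round(4),"rot",o["tool_rot"].round(2),"F",o["force"].round(2))
    print("shift mm",(R.inv().apply(np.array([x,y,z])-o["tool_pos"])*1e3).round(1),"rotvec",(R.inv()*T).as_rotvec().round(4))
if __name__=="__main__": go(*map(float,sys.argv[1:]))
E
python3 go.py .5266 .4031 .200 1.2
```

```text
t 0.1 pos [0.2588 0.5957 0.2016] rot [-179.9     0.    156.52] F [ 0.23  0.01 -0.08]
shift mm [-322.4  -69.9    1.7] rotvec [-1.5000e-03  1.1000e-03  1.1401e+00]
```

Call:
drive_tool(moves=[{"x": -40,"y": -9,"z": 0,"rz": 0.14,"fingers": 0},{"x": -80,"y": -18,"z": 0,"rz": 0.28,"fingers": 0},{"x": -120,"y": -26,"z": 0,"rz": 0.43,"fingers": 0},{"x": -160,"y": -35,"z": 0,"rz": 0.57,"fingers": 0},{"x": -200,"y": -44,"z": 0,"rz": 0.71,"fingers": 0},{"x": -240,"y": -53,"z": 0,"rz": 0.86,"fingers": 0},{"x": -280,"y": -61,"z": 0,"rz": 1.0,"fingers": 0},{"x": -322,"y": -70,"z": 0,"rz": 1.14,"fingers": 0},{"x": -322,"y": -70,"z": 0,"rz": 1.14,"fingers": 0},{"x": -322,"y": -70,"z": 0,"rz": 1.14,"fingers": 0},{"x": -322,"y": -70,"z": 0,"rz": 1.14,"fingers": 0}])

```text
invalid input at $.moves[0]: expected keys x, y, z, rx, ry, rz, fingers
```

```bash
python3 go.py .5266 .4031 .105 1.2; python3 -c "
from h import *
c=shot('top','pics/t2.png');crop(c,160,100,320,240,5,'pics/t2c.png')
for z in (.1,.19):print(proj(c,sensors.get_obs()['tool_pos']))
print(sensors.get_obs()['qpos'].round(1),sensors.get_obs()['grip_width'])"
```

```text
t 0.1 pos [0.2588 0.5957 0.2016] rot [-179.9     0.    156.52] F [ 0.23  0.01 -0.08]
shift mm [-322.3  -69.8   96.7] rotvec [-1.5000e-03  1.1000e-03  1.1401e+00]
(np.float64(143.55372528328326), np.float64(324.1999341991494))
(np.float64(143.55372528328326), np.float64(324.1999341991494))
[-65.7  18.4  -4.   83.2   1.3  78.5  -3.3] 0.08714010617874515
```

View pics/t2.png

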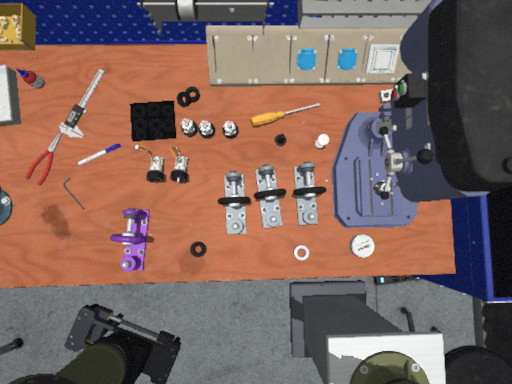

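The call was refused because it needs all the keys, and the picture shows nothing has moved. Sending it again with them.

Call:
drive_tool(moves=[{"x": -40,"y": -9,"z": 0,"rx": 0,"ry": 0,"rz": 0.14,"fingers": 0},{"x": -80,"y": -18,"z": 0,"rx": 0,"ry": 0,"rz": 0.28,"fingers": 0},{"x": -120,"y": -26,"z": 0,"rx": 0,"ry": 0,"rz": 0.43,"fingers": 0},{"x": -160,"y": -35,"z": 0,"rx": 0,"ry": 0,"rz": 0.57,"fingers": 0},{"x": -200,"y": -44,"z": 0,"rx": 0,"ry": 0,"rz": 0.71,"fingers": 0},{"x": -240,"y": -53,"z": 0,"rx": 0,"ry": 0,"rz": 0.86,"fingers": 0},{"x": -280,"y": -61,"z": 0,"rx": 0,"ry": 0,"rz": 1.0,"fingers": 0},{"x": -322,"y": -70,"z": 0,"rx": 0,"ry": 0,"rz": 1.14,"fingers": 0},{"x": -322,"y": -70,"z": 0,"rx": 0,"ry": 0,"rz": 1.14,"fingers": 0},{"x": -322,"y": -70,"z": 0,"rx": 0,"ry": 0,"rz": 1.14,"fingers": 0},{"x": -322,"y": -70,"z": 0,"rx": 0,"ry": 0,"rz": 1.14,"fingers": 0}])

```text
time_s: 1.52
tool_pos: [0.5249, 0.4052, 0.2024]
tool_rot: [-179.9, -0.0, 91.4]
force: [-0.9, 0.4, -0.4]
grip_width: 0.0434
grasp_force: 0.0
```

```bash
python3 go.py .5266 .4031 .105 1.2; python3 -c "
from h import *
c=shot('side','pics/t3.png')
print(sensors.get_obs()['qpos'].round(1),sensors.get_obs()['grip_width'])"
```

```text
t 1.525 pos [0.5249 0.4052 0.2024] rot [-1.7995e+02 -3.0000e-02  9.1380e+01] F [-0.86  0.39 -0.36]
shift mm [-2.2  1.7 97.4] rotvec [-0.0009 -0.0006  0.0032]
[-50.2  20.   13.4  81.6  -4.7  78.9 -35.3] 0.04364779016629146
```

View pics/t3.png

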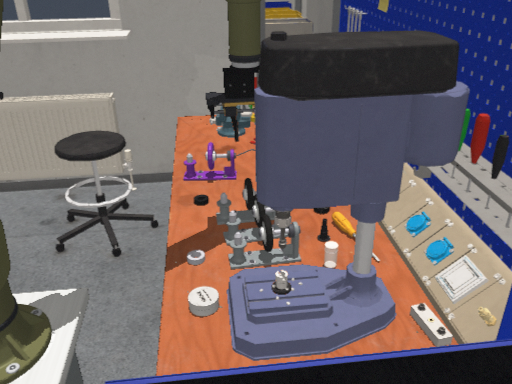

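The gripper is over the left unit, with its fingertips at about (225,120) and clear of the wheels. Now descending astride the left tyre.

Call:
drive_tool(moves=[{"x": -2,"y": 1.5,"z": 30,"rx": 0,"ry": 0,"rz": 0,"fingers": 0},{"x": -2,"y": 1.5,"z": 60,"rx": 0,"ry": 0,"rz": 0,"fingers": 0},{"x": -2,"y": 1.5,"z": 80,"rx": 0,"ry": 0,"rz": 0,"fingers": 0},{"x": -2,"y": 1.5,"z": 96,"rx": 0,"ry": 0,"rz": 0,"fingers": 0},{"x": -2,"y": 1.5,"z": 96,"rx": 0,"ry": 0,"rz": 0,"fingers": 0},{"x": -2,"y": 1.5,"z": 96,"rx": 0,"ry": 0,"rz": 0,"fingers": 0},{"x": -2,"y": 1.5,"z": 96,"rx": 0,"ry": 0,"rz": 0,"fingers": 0},{"x": -2,"y": 1.5,"z": 96,"rx": 0,"ry": 0,"rz": 0,"fingers": 0}])

```text
time_s: 2.58
tool_pos: [0.5284, 0.402, 0.1074]
tool_rot: [179.9, -0.1, 91.2]
force: [-0.8, 0.4, 0.3]
grip_width: 0.0435
grasp_force: 0.0
```

Call:
drive_tool(moves=[{"x": 0,"y": 3,"z": 0,"rx": 0,"ry": 0,"rz": 0,"fingers": 0},{"x": 0,"y": 6,"z": 0,"rx": 0,"ry": 0,"rz": 0,"fingers": 0},{"x": 0,"y": 9,"z": 0,"rx": 0,"ry": 0,"rz": 0,"fingers": 0},{"x": 0,"y": 11,"z": 0,"rx": 0,"ry": 0,"rz": 0,"fingers": 0},{"x": 0,"y": 11,"z": 0,"rx": 0,"ry": 0,"rz": 0,"fingers": 0},{"x": 0,"y": 11,"z": 0,"rx": 0,"ry": 0,"rz": 0,"fingers": 0}])

```text
time_s: 3.32
tool_pos: [0.5389, 0.402, 0.1066]
tool_rot: [-180.0, -0.0, 91.2]
force: [1.1, 0.6, -0.6]
grip_width: 0.0434
grasp_force: 0.0
```

Call:
drive_tool(moves=[{"x": 0,"y": 1,"z": 0,"rx": 0,"ry": 0,"rz": 0,"fingers": 0},{"x": 0,"y": 2,"z": 0,"rx": 0,"ry": 0,"rz": 0,"fingers": 0},{"x": 0,"y": 2,"z": 0,"rx": 0,"ry": 0,"rz": 0,"fingers": 0},{"x": 0,"y": 2,"z": 0,"rx": 0,"ry": 0,"rz": 0,"fingers": 0}])

```text
time_s: 3.82
tool_pos: [0.541, 0.402, 0.1066]
tool_rot: [180.0, -0.0, 91.2]
force: [-0.1, 0.1, -0.2]
grip_width: 0.0437
grasp_force: 0.0
```

Call:
drive_tool(moves=[{"x": 0,"y": 1,"z": 0,"rx": 0,"ry": 0,"rz": 0,"fingers": 0},{"x": 0,"y": 2,"z": 0,"rx": 0,"ry": 0,"rz": 0,"fingers": 0},{"x": 0,"y": 2,"z": 0,"rx": 0,"ry": 0,"rz": 0,"fingers": 0},{"x": 0,"y": 2,"z": 0,"rx": 0,"ry": 0,"rz": 0,"fingers": 0}])

```text
time_s: 4.32
tool_pos: [0.543, 0.402, 0.1066]
tool_rot: [180.0, -0.0, 91.2]
force: [-0.9, 0.4, -0.6]
grip_width: 0.044
grasp_force: 0.0
```

Call:
drive_tool(moves=[{"x": 0,"y": 1,"z": 0,"rx": 0,"ry": 0,"rz": 0,"fingers": 0},{"x": 0,"y": 2,"z": 0,"rx": 0,"ry": 0,"rz": 0,"fingers": 0},{"x": 0,"y": 2,"z": 0,"rx": 0,"ry": 0,"rz": 0,"fingers": 0},{"x": 0,"y": 2,"z": 0,"rx": 0,"ry": 0,"rz": 0,"fingers": 0}])

```text
time_s: 4.82
tool_pos: [0.545, 0.4021, 0.1066]
tool_rot: [180.0, -0.0, 91.2]
force: [0.2, 0.6, -0.1]
grip_width: 0.043
grasp_force: 0.0
```

Call:
drive_tool(moves=[{"x": 0,"y": 1,"z": 0,"rx": 0,"ry": 0,"rz": 0,"fingers": 0},{"x": 0,"y": 1,"z": 0,"rx": 0,"ry": 0,"rz": 0,"fingers": 0},{"x": 0,"y": 1,"z": 0,"rx": 0,"ry": 0,"rz": 0,"fingers": 0}])

```text
time_s: 5.2
tool_pos: [0.546, 0.4021, 0.1066]
tool_rot: [180.0, -0.0, 91.2]
force: [1.0, -0.8, -0.2]
grip_width: 0.0437
grasp_force: 0.0
```

Call:
drive_tool(moves=[{"x": 0,"y": 1,"z": 0,"rx": 0,"ry": 0,"rz": 0,"fingers": 0},{"x": 0,"y": 1,"z": 0,"rx": 0,"ry": 0,"rz": 0,"fingers": 0},{"x": 0,"y": 1,"z": 0,"rx": 0,"ry": 0,"rz": 0,"fingers": 0}])

```text
time_s: 5.58
tool_pos: [0.547, 0.4021, 0.1066]
tool_rot: [180.0, -0.0, 91.2]
force: [0.2, -0.0, 0.1]
grip_width: 0.0435
grasp_force: 0.0
```

Call:
drive_tool(moves=[{"x": 0,"y": 1,"z": 0,"rx": 0,"ry": 0,"rz": 0,"fingers": 0},{"x": 0,"y": 1,"z": 0,"rx": 0,"ry": 0,"rz": 0,"fingers": 0},{"x": 0,"y": 1,"z": 0,"rx": 0,"ry": 0,"rz": 0,"fingers": 0}])

```text
time_s: 5.95
tool_pos: [0.548, 0.4022, 0.1066]
tool_rot: [180.0, -0.0, 91.2]
force: [-0.6, -0.1, -0.4]
grip_width: 0.0434
grasp_force: 0.0
```

Call:
drive_tool(moves=[{"x": 0,"y": 1,"z": 0,"rx": 0,"ry": 0,"rz": 0,"fingers": 0},{"x": 0,"y": 1,"z": 0,"rx": 0,"ry": 0,"rz": 0,"fingers": 0},{"x": 0,"y": 1,"z": 0,"rx": 0,"ry": 0,"rz": 0,"fingers": 0}])

```text
time_s: 6.32
tool_pos: [0.549, 0.4022, 0.1066]
tool_rot: [180.0, -0.0, 91.2]
force: [-0.9, -0.2, -1.2]
grip_width: 0.0432
grasp_force: 0.0
```

```bash
python3 -c "
from h import *
c=shot('side','pics/t4.png');d=shot('top','pics/t5.png')
crop(c,190,80,330,270,3,'pics/t4c.png');crop(d,200,100,320,240,4,'pics/t5c.png')
x=cv2.imread('pics/t4c.png');y=cv2.imread('pics/t5c.png');h=max(len(x),len(y))
p=lambda i:cv2.copyMakeBorder(i,0,h-len(i),0,0,0);m=np.hstack([p(x)[:,:320],p(y)]);print(m.shape);cv2.imwrite('pics/m1.png',np.hstack([p(x)[:,:320],p(y)])[:600])
print(sensors.get_obs()['force'],proj(c,[.548-.022,.402,.099]),proj(c,[.548-.022,.402,.105]))"
```

```text
(570, 800, 3)
[ 0.15574236 -1.29705908  0.48505562] (np.float64(247.7640970870137), np.float64(184.55578009922425)) (np.float64(247.71344438528507), np.float64(182.47244608790072))
```

View pics/m1.png

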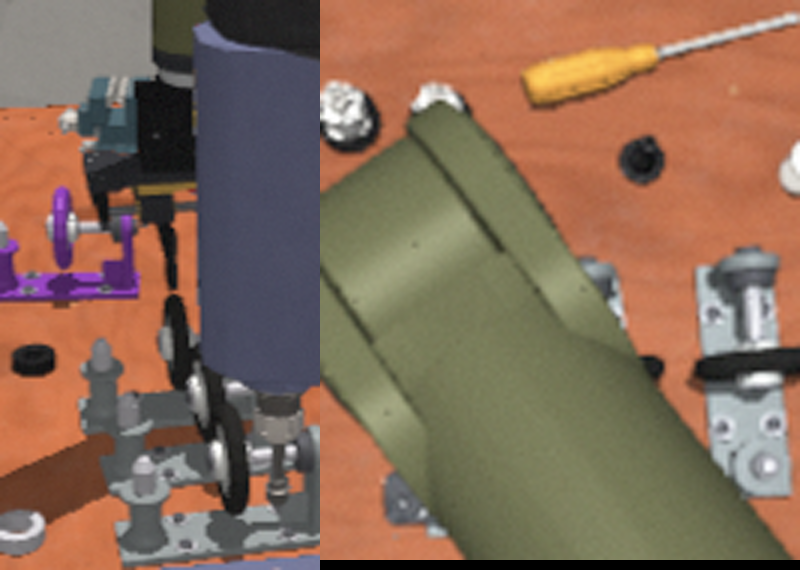

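```bash
python3 -c "
from h import *
print(env.tip_extent)
c=vision.read_camera('side')
crop(c,225,130,275,215,7,'pics/m2.png')
for X in [(.5266,.4031,.113),(.527,.402,.0986),(.512,.402,.0986),(.527,.402,.125)]:
  u,v=proj(c,X);print(u,v,(u-225)*7,(v-130)*7)"
```

```text
0.008
247.83422165445106 179.4801538610531 159.8395515811574 346.3610770273718
248.1525179757008 184.66944962370576 162.06762582990552 382.6861473659403
242.36993520550845 185.04323283614647 121.58954643855918 385.30262985302534
247.93183713864005 175.4359854622827 160.52285997048034 318.0518982359789
```

View pics/m2.png

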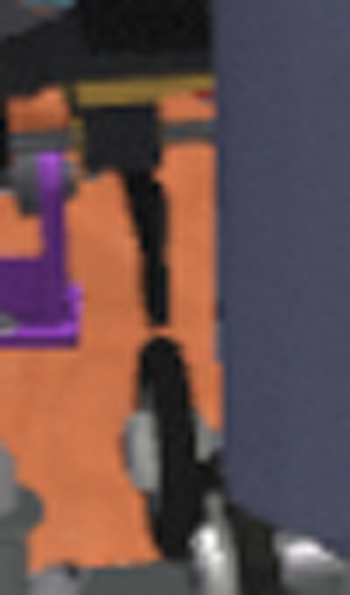

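```bash
python3 -c "
from h import *
import pickle
a,b=pickle.load(open('cams.pkl','rb'))
for z in(.194,.214): print('t3',proj(b,(.503,.405,z)),proj(b,(.547,.405,z)))
d=.0435*np.array([.399,.917])
for s in(1,-1):print('start',proj(b,(.2588+s*d[0],.5957+s*d[1],.1936)),proj(a,(.2588+s*d[0],.5957+s*d[1],.1936)))
x=cv2.imread('pics/side.png')[60:140,100:180];y=cv2.imread('pics/t3.png')[60:160,190:270]
y=cv2.copyMakeBorder(y,0,0,0,0,0);x=cv2.copyMakeBorder(x,0,20,0,0,0)
cv2.imwrite('pics/m3.png',cv2.resize(np.hstack([x,y]),None,fx=5,fy=5))"
```

```text
t3 (np.float64(237.63196944863304), np.float64(150.50766954297444)) (np.float64(255.16595804195265), np.float64(149.50727891043067))
t3 (np.float64(237.37748064572398), np.float64(143.00716477686305)) (np.float64(255.0478485784417), np.float64(142.02790082203913))
start (np.float64(151.89774217326914), np.float64(124.51797672266031)) (np.float64(125.93282263893326), np.float64(315.4871781552639))
start (np.float64(136.75994337407286), np.float64(134.97777313539754)) (np.float64(163.4376645881689), np.float64(330.70420149043264))
```

View pics/m3.png

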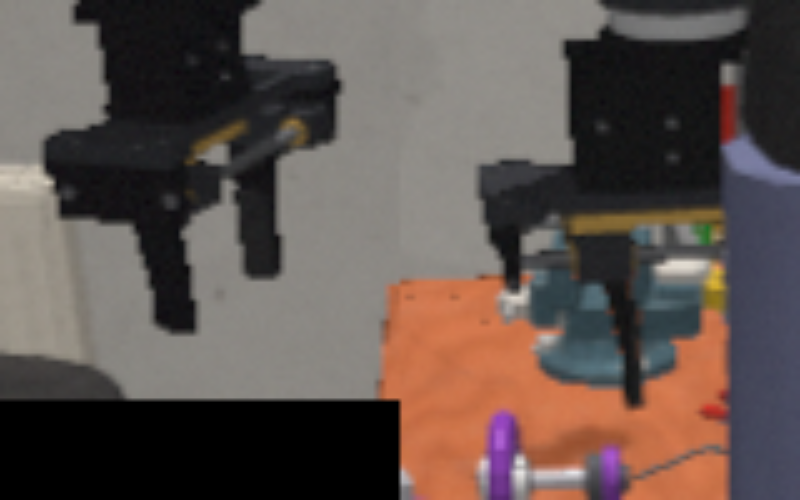

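The fingertip at (160,325) in the crop shows clearly above the tyre top at (162,340). In the start and approach pictures, too, the tips sit about 9 px (about 24 mm) higher than the reported TCP implies. So the fingers haven't touched the wheel yet, and I can't conclude anything about this bearing. I'll recentre and go lower carefully.

Call:
drive_tool(moves=[{"x": 0,"y": -11,"z": 0,"rx": 0,"ry": 0,"rz": 0,"fingers": 0},{"x": 0,"y": -22,"z": 0,"rx": 0,"ry": 0,"rz": 0,"fingers": 0},{"x": 0,"y": -22,"z": 0,"rx": 0,"ry": 0,"rz": 0,"fingers": 0},{"x": 0,"y": -22,"z": 5,"rx": 0,"ry": 0,"rz": 0,"fingers": 0},{"x": 0,"y": -22,"z": 10,"rx": 0,"ry": 0,"rz": 0,"fingers": 0},{"x": 0,"y": -22,"z": 10,"rx": 0,"ry": 0,"rz": 0,"fingers": 0},{"x": 0,"y": -22,"z": 10,"rx": 0,"ry": 0,"rz": 0,"fingers": 0}])

```text
time_s: 7.35
tool_pos: [0.5272, 0.4016, 0.0964]
tool_rot: [180.0, 0.0, 91.2]
force: [-0.2, -0.7, 0.2]
grip_width: 0.0435
grasp_force: 0.0
```

Call:
drive_tool(moves=[{"x": 0,"y": 0,"z": 4,"rx": 0,"ry": 0,"rz": 0,"fingers": 0},{"x": 0,"y": 0,"z": 8,"rx": 0,"ry": 0,"rz": 0,"fingers": 0},{"x": 0,"y": 0,"z": 12,"rx": 0,"ry": 0,"rz": 0,"fingers": 0},{"x": 0,"y": 0,"z": 12,"rx": 0,"ry": 0,"rz": 0,"fingers": 0},{"x": 0,"y": 0,"z": 12,"rx": 0,"ry": 0,"rz": 0,"fingers": 0}])

```text
time_s: 7.98
tool_pos: [0.5271, 0.4018, 0.0847]
tool_rot: [180.0, -0.0, 91.2]
force: [1.1, 0.2, 0.5]
grip_width: 0.0437
grasp_force: 0.0
```

```bash
python3 -c "
from h import *
c=shot('side','pics/t6.png');crop(c,225,130,275,215,5,'pics/m4.png')
x=c['image'][150:200:2,236:256];print(x.mean(2).astype(int))"
```

```text
[[ 73  72  73  74  77  83  84  91  95  95  97  95  97  97  97  96  96  97
   98  86]
 [ 93  95  93 101 105 110 110 106  94 100 118 128 129 134 135 134 134 132
  133 108]
 [ 33  31  59  81  89 115 132 131 130 132 134 138 138 137 131 130 129 125
  125 104]
 [ 34  38  38  61  85  90  85  80  80  75  67  68  70  69  68  67  69  67
   68  67]
 [ 34  36  32  62  72  70  73  72  71  72  77  79  75  79  82  83  84  88
   92  82]
 [ 33  34  35  92 127 133 131 131 132 131 130 131 129 133 130 132 131 130
  133 113]
 [ 36  35  41  93 128 135 134 133 131 132 132 128 131 130 134 133 133 135
  135 114]
 [ 20  21  55  90 122 137 137 138 137 136 136 136 136 133 133 131 130 133
  133 113]
 [ 19  19  28  27  97 129 132 136 134 135 136 136 137 137 137 135 134 132
  131 112]
 [ 22  17  25  33  79 114 126 128 128 129 132 135 135 138 137 135 134 134
  134 115]
 [ 20  21  25  30  79 118 126 123 122 125 126 126 130 132 134 137 136 136
  136 116]
 [ 48  20  24  31  78 114 122 122 120 121 122 122 124 127 128 132 132 134
  136 114]
 [ 96  25  25  31  92 123 124 124 122 122 124 123 124 125 127 127 128 129
  132 
[... 325 characters left out ...]
 106 128
  130 130]
 [131 102  48  43  55 105 130 117  75  28  26  28  26  24  26  39 101 129
  128 130]
 [135 134 132 134 131 130 129 116  77  53  52  23  27  28  24  27  80 120
  131 131]
 [135 134 133 131 129 131 130 120  90  81  70  31  24  28  24  27  57 114
  137 135]
 [134 134 135 132 130 128 122 118 132 144 117  61  25  27  28  30  43 104
  136 136]
 [136 134 136 134 132 122  95 104 140 153 127  69  29  26  29  26  27 108
  119 109]
 [137 137 136 134 134 125  95 100 137 152 139  87  25  29  26  26  23 108
  119  75]
 [135 134 135 135 136 134 107  96 128 142 145 107  24  27  25  27  26  26
   30  32]
 [128 131 130 131 133 134 133 127 123 134 138 100  25  28  30  29  28  25
   26  28]]
```

The tips now sit about 6 px (17 mm) below the tyre top, with a clear gap of about 13 mm. Next I'll push away with forces monitored.

Call:
drive_tool(moves=[{"x": 0,"y": 4,"z": 0,"rx": 0,"ry": 0,"rz": 0,"fingers": 0},{"x": 0,"y": 8,"z": 0,"rx": 0,"ry": 0,"rz": 0,"fingers": 0},{"x": 0,"y": 12,"z": 0,"rx": 0,"ry": 0,"rz": 0,"fingers": 0},{"x": 0,"y": 12,"z": 0,"rx": 0,"ry": 0,"rz": 0,"fingers": 0},{"x": 0,"y": 12,"z": 0,"rx": 0,"ry": 0,"rz": 0,"fingers": 0}])

```text
time_s: 8.65
tool_pos: [0.539, 0.4019, 0.0845]
tool_rot: [-180.0, -0.0, 91.2]
force: [-1.0, -0.8, 0.4]
grip_width: 0.0439
grasp_force: 0.0
```

Call:
drive_tool(moves=[{"x": 0,"y": 1,"z": 0,"rx": 0,"ry": 0,"rz": 0,"fingers": 0},{"x": 0,"y": 2,"z": 0,"rx": 0,"ry": 0,"rz": 0,"fingers": 0},{"x": 0,"y": 2,"z": 0,"rx": 0,"ry": 0,"rz": 0,"fingers": 0},{"x": 0,"y": 2,"z": 0,"rx": 0,"ry": 0,"rz": 0,"fingers": 0}])

```text
time_s: 9.15
tool_pos: [0.5405, 0.4021, 0.0846]
tool_rot: [-180.0, -0.0, 91.2]
force: [-2.0, 0.2, 0.9]
grip_width: 0.0436
grasp_force: 1.1
```

Call:
drive_tool(moves=[{"x": 0,"y": 1,"z": 0,"rx": 0,"ry": 0,"rz": 0,"fingers": 0},{"x": 0,"y": 2,"z": 0,"rx": 0,"ry": 0,"rz": 0,"fingers": 0},{"x": 0,"y": 2,"z": 0,"rx": 0,"ry": 0,"rz": 0,"fingers": 0},{"x": 0,"y": 2,"z": 0,"rx": 0,"ry": 0,"rz": 0,"fingers": 0}])

```text
time_s: 9.65
tool_pos: [0.5418, 0.4024, 0.0847]
tool_rot: [-179.9, -0.0, 91.2]
force: [-4.8, -0.2, 4.2]
grip_width: 0.0435
grasp_force: 2.8
```

Call:
drive_tool(moves=[{"x": 0,"y": 1,"z": 0,"rx": 0,"ry": 0,"rz": 0,"fingers": 0},{"x": 0,"y": 2,"z": 0,"rx": 0,"ry": 0,"rz": 0,"fingers": 0},{"x": 0,"y": 2.5,"z": 0,"rx": 0,"ry": 0,"rz": 0,"fingers": 0},{"x": 0,"y": 2.5,"z": 0,"rx": 0,"ry": 0,"rz": 0,"fingers": 0},{"x": 0,"y": 2.5,"z": 0,"rx": 0,"ry": 0,"rz": 0,"fingers": 0}])

```text
time_s: 10.28
tool_pos: [0.5428, 0.4029, 0.0848]
tool_rot: [-179.7, -0.0, 91.3]
force: [-8.6, -0.6, 5.6]
grip_width: 0.0437
grasp_force: 4.3
```

Call:
drive_tool(moves=[{"x": 0,"y": -6,"z": 0,"rx": 0,"ry": 0,"rz": 0,"fingers": 0},{"x": 0,"y": -12,"z": 0,"rx": 0,"ry": 0,"rz": 0,"fingers": 0},{"x": 0,"y": -18,"z": 0,"rx": 0,"ry": 0,"rz": 0,"fingers": 0},{"x": 0,"y": -24,"z": 0,"rx": 0,"ry": 0,"rz": 0,"fingers": 0},{"x": 0,"y": -27,"z": 0,"rx": 0,"ry": 0,"rz": 0,"fingers": 0},{"x": 0,"y": -27,"z": 0,"rx": 0,"ry": 0,"rz": 0,"fingers": 0},{"x": 0,"y": -27,"z": 0,"rx": 0,"ry": 0,"rz": 0,"fingers": 0}])

```text
time_s: 11.15
tool_pos: [0.5188, 0.4015, 0.0846]
tool_rot: [180.0, -0.0, 91.2]
force: [1.5, 1.2, 0.2]
grip_width: 0.0436
grasp_force: 0.0
```

Call:
drive_tool(moves=[{"x": 0,"y": -1,"z": 0,"rx": 0,"ry": 0,"rz": 0,"fingers": 0},{"x": 0,"y": -2,"z": 0,"rx": 0,"ry": 0,"rz": 0,"fingers": 0},{"x": 0,"y": -2,"z": 0,"rx": 0,"ry": 0,"rz": 0,"fingers": 0},{"x": 0,"y": -2,"z": 0,"rx": 0,"ry": 0,"rz": 0,"fingers": 0}])

```text
time_s: 11.65
tool_pos: [0.5165, 0.4015, 0.0846]
tool_rot: [180.0, -0.0, 91.2]
force: [-0.3, -0.4, 0.4]
grip_width: 0.0437
grasp_force: 0.0
```

Call:
drive_tool(moves=[{"x": 0,"y": -2,"z": 0,"rx": 0,"ry": 0,"rz": 0,"fingers": 0},{"x": 0,"y": -4,"z": 0,"rx": 0,"ry": 0,"rz": 0,"fingers": 0},{"x": 0,"y": -5,"z": 0,"rx": 0,"ry": 0,"rz": 0,"fingers": 0},{"x": 0,"y": -5,"z": 0,"rx": 0,"ry": 0,"rz": 0,"fingers": 0},{"x": 0,"y": -5,"z": 0,"rx": 0,"ry": 0,"rz": 0,"fingers": 0}])

```text
time_s: 12.28
tool_pos: [0.5118, 0.4014, 0.0847]
tool_rot: [180.0, -0.0, 91.2]
force: [0.9, 0.8, -1.3]
grip_width: 0.0435
grasp_force: 0.6
```

Call:
drive_tool(moves=[{"x": 0,"y": -1,"z": 0,"rx": 0,"ry": 0,"rz": 0,"fingers": 0},{"x": 0,"y": -2,"z": 0,"rx": 0,"ry": 0,"rz": 0,"fingers": 0},{"x": 0,"y": -2,"z": 0,"rx": 0,"ry": 0,"rz": 0,"fingers": 0},{"x": 0,"y": -2,"z": 0,"rx": 0,"ry": 0,"rz": 0,"fingers": 0}])

```text
time_s: 12.78
tool_pos: [0.5104, 0.4013, 0.0849]
tool_rot: [179.9, -0.0, 91.2]
force: [4.6, 1.1, -1.2]
grip_width: 0.0431
grasp_force: 2.3
```

Left is sound: it resists right away on both sides (contacts at x≈0.540 and 0.512, where the slot alone gives 27.5 mm). Next, the middle unit.

```bash
python3 go.py .5415 .3108 .085 5.9
```

```text
t 12.775 pos [0.5104 0.4013 0.0849] rot [ 1.7991e+02 -3.0000e-02  9.1180e+01] F [ 4.62  1.08 -1.19]
shift mm [-91.1  29.3  -0.1] rotvec [ 0.0016 -0.0004 -0.0824]
```

Call:
drive_tool(moves=[{"x": 0,"y": 8,"z": 0,"rx": 0,"ry": 0,"rz": 0,"fingers": 0},{"x": 0,"y": 15,"z": 0,"rx": 0,"ry": 0,"rz": 0,"fingers": 0},{"x": 0,"y": 15,"z": -25,"rx": 0,"ry": 0,"rz": 0,"fingers": 0},{"x": 0,"y": 15,"z": -55,"rx": 0,"ry": 0,"rz": 0,"fingers": 0},{"x": -30,"y": 20,"z": -55,"rx": 0,"ry": 0,"rz": -0.03,"fingers": 0},{"x": -60,"y": 25,"z": -55,"rx": 0,"ry": 0,"rz": -0.06,"fingers": 0},{"x": -91,"y": 30,"z": -55,"rx": 0,"ry": 0,"rz": -0.082,"fingers": 0},{"x": -91,"y": 30,"z": -55,"rx": 0,"ry": 0,"rz": -0.082,"fingers": 0},{"x": -91,"y": 30,"z": -55,"rx": 0,"ry": 0,"rz": -0.082,"fingers": 0},{"x": -91,"y": 30,"z": -30,"rx": 0,"ry": 0,"rz": -0.082,"fingers": 0},{"x": -91,"y": 30,"z": -10,"rx": 0,"ry": 0,"rz": -0.082,"fingers": 0},{"x": -91,"y": 30,"z": 0,"rx": 0,"ry": 0,"rz": -0.082,"fingers": 0},{"x": -91,"y": 30,"z": 0,"rx": 0,"ry": 0,"rz": -0.082,"fingers": 0},{"x": -91,"y": 30,"z": 0,"rx": 0,"ry": 0,"rz": -0.082,"fingers": 0}])

```text
time_s: 14.52
tool_pos: [0.5419, 0.3114, 0.0853]
tool_rot: [179.9, -0.0, 95.9]
force: [-0.1, -0.2, 0.2]
grip_width: 0.0435
grasp_force: 0.0
```

Call:
drive_tool(moves=[{"x": 0,"y": 4,"z": 0,"rx": 0,"ry": 0,"rz": 0,"fingers": 0},{"x": 0,"y": 8,"z": 0,"rx": 0,"ry": 0,"rz": 0,"fingers": 0},{"x": 0,"y": 11,"z": 0,"rx": 0,"ry": 0,"rz": 0,"fingers": 0},{"x": 0,"y": 11,"z": 0,"rx": 0,"ry": 0,"rz": 0,"fingers": 0}])

```text
time_s: 15.02
tool_pos: [0.5527, 0.312, 0.0846]
tool_rot: [180.0, -0.0, 95.9]
force: [0.3, 0.6, 0.0]
grip_width: 0.0435
grasp_force: 0.0
```

Call:
drive_tool(moves=[{"x": 0,"y": 2,"z": 0,"rx": 0,"ry": 0,"rz": 0,"fingers": 0},{"x": 0,"y": 4,"z": 0,"rx": 0,"ry": 0,"rz": 0,"fingers": 0},{"x": 0,"y": 5,"z": 0,"rx": 0,"ry": 0,"rz": 0,"fingers": 0},{"x": 0,"y": 5,"z": 0,"rx": 0,"ry": 0,"rz": 0,"fingers": 0},{"x": 0,"y": 5,"z": 0,"rx": 0,"ry": 0,"rz": 0,"fingers": 0}])

```text
time_s: 15.65
tool_pos: [0.5573, 0.3126, 0.0846]
tool_rot: [180.0, 0.0, 95.9]
force: [-0.8, -0.9, -0.6]
grip_width: 0.0433
grasp_force: 0.0
```

Call:
drive_tool(moves=[{"x": 0,"y": 1,"z": 0,"rx": 0,"ry": 0,"rz": 0,"fingers": 0},{"x": 0,"y": 2,"z": 0,"rx": 0,"ry": 0,"rz": 0,"fingers": 0},{"x": 0,"y": 2,"z": 0,"rx": 0,"ry": 0,"rz": 0,"fingers": 0},{"x": 0,"y": 2,"z": 0,"rx": 0,"ry": 0,"rz": 0,"fingers": 0}])

```text
time_s: 16.15
tool_pos: [0.5594, 0.3128, 0.0846]
tool_rot: [180.0, -0.0, 95.9]
force: [-0.1, 1.1, -0.1]
grip_width: 0.0432
grasp_force: 0.0
```

Call:
drive_tool(moves=[{"x": 0,"y": 1,"z": 0,"rx": 0,"ry": 0,"rz": 0,"fingers": 0},{"x": 0,"y": 2,"z": 0,"rx": 0,"ry": 0,"rz": 0,"fingers": 0},{"x": 0,"y": 2,"z": 0,"rx": 0,"ry": 0,"rz": 0,"fingers": 0},{"x": 0,"y": 2,"z": 0,"rx": 0,"ry": 0,"rz": 0,"fingers": 0}])

```text
time_s: 16.65
tool_pos: [0.561, 0.3131, 0.0846]
tool_rot: [-180.0, -0.0, 95.9]
force: [-2.0, -0.6, 2.1]
grip_width: 0.0434
grasp_force: 1.0
```

Call:
drive_tool(moves=[{"x": 0,"y": 1,"z": 0,"rx": 0,"ry": 0,"rz": 0,"fingers": 0},{"x": 0,"y": 2,"z": 0,"rx": 0,"ry": 0,"rz": 0,"fingers": 0},{"x": 0,"y": 3,"z": 0,"rx": 0,"ry": 0,"rz": 0,"fingers": 0},{"x": 0,"y": 3,"z": 0,"rx": 0,"ry": 0,"rz": 0,"fingers": 0},{"x": 0,"y": 3,"z": 0,"rx": 0,"ry": 0,"rz": 0,"fingers": 0}])

```text
time_s: 17.27
tool_pos: [0.5628, 0.3134, 0.0845]
tool_rot: [-179.8, 0.0, 95.9]
force: [-7.1, -1.2, 3.6]
grip_width: 0.0436
grasp_force: 3.3
```

Call:
drive_tool(moves=[{"x": 0,"y": 0.5,"z": 0,"rx": 0,"ry": 0,"rz": 0,"fingers": 0},{"x": 0,"y": 1,"z": 0,"rx": 0,"ry": 0,"rz": 0,"fingers": 0},{"x": 0,"y": 1,"z": 0,"rx": 0,"ry": 0,"rz": 0,"fingers": 0},{"x": 0,"y": 1,"z": 0,"rx": 0,"ry": 0,"rz": 0,"fingers": 0}])

```text
time_s: 17.77
tool_pos: [0.5633, 0.3136, 0.0844]
tool_rot: [-179.8, 0.0, 95.9]
force: [-7.3, -1.8, 3.9]
grip_width: 0.0434
grasp_force: 4.0
```

Call:
drive_tool(moves=[{"x": 0,"y": 0.8,"z": 0,"rx": 0,"ry": 0,"rz": 0,"fingers": 0},{"x": 0,"y": 1.5,"z": 0,"rx": 0,"ry": 0,"rz": 0,"fingers": 0},{"x": 0,"y": 1.5,"z": 0,"rx": 0,"ry": 0,"rz": 0,"fingers": 0},{"x": 0,"y": 1.5,"z": 0,"rx": 0,"ry": 0,"rz": 0,"fingers": 0}])

```text
time_s: 18.27
tool_pos: [0.564, 0.3137, 0.0844]
tool_rot: [-179.7, 0.0, 96.0]
force: [-8.5, -1.1, 5.5]
grip_width: 0.0433
grasp_force: 4.9
```

Call:
drive_tool(moves=[{"x": 0,"y": -7,"z": 0,"rx": 0,"ry": 0,"rz": 0,"fingers": 0},{"x": 0,"y": -14,"z": 0,"rx": 0,"ry": 0,"rz": 0,"fingers": 0},{"x": 0,"y": -20,"z": 0,"rx": 0,"ry": 0,"rz": 0,"fingers": 0},{"x": 0,"y": -26,"z": 0,"rx": 0,"ry": 0,"rz": 0,"fingers": 0},{"x": 0,"y": -32,"z": 0,"rx": 0,"ry": 0,"rz": 0,"fingers": 0},{"x": 0,"y": -36,"z": 0,"rx": 0,"ry": 0,"rz": 0,"fingers": 0},{"x": 0,"y": -38,"z": 0,"rx": 0,"ry": 0,"rz": 0,"fingers": 0},{"x": 0,"y": -38,"z": 0,"rx": 0,"ry": 0,"rz": 0,"fingers": 0},{"x": 0,"y": -38,"z": 0,"rx": 0,"ry": 0,"rz": 0,"fingers": 0}])

```text
time_s: 19.4
tool_pos: [0.529, 0.3097, 0.0845]
tool_rot: [-180.0, 0.0, 95.9]
force: [0.6, 0.5, -0.2]
grip_width: 0.0434
grasp_force: 0.0
```

Call:
drive_tool(moves=[{"x": 0,"y": -2,"z": 0,"rx": 0,"ry": 0,"rz": 0,"fingers": 0},{"x": 0,"y": -4,"z": 0,"rx": 0,"ry": 0,"rz": 0,"fingers": 0},{"x": 0,"y": -5,"z": 0,"rx": 0,"ry": 0,"rz": 0,"fingers": 0},{"x": 0,"y": -5,"z": 0,"rx": 0,"ry": 0,"rz": 0,"fingers": 0},{"x": 0,"y": -5,"z": 0,"rx": 0,"ry": 0,"rz": 0,"fingers": 0}])

```text
time_s: 20.02
tool_pos: [0.524, 0.3092, 0.0846]
tool_rot: [-180.0, -0.0, 95.9]
force: [-0.4, -0.2, 0.2]
grip_width: 0.0433
grasp_force: 0.0
```

Call:
drive_tool(moves=[{"x": 0,"y": -1,"z": 0,"rx": 0,"ry": 0,"rz": 0,"fingers": 0},{"x": 0,"y": -2,"z": 0,"rx": 0,"ry": 0,"rz": 0,"fingers": 0},{"x": 0,"y": -3,"z": 0,"rx": 0,"ry": 0,"rz": 0,"fingers": 0},{"x": 0,"y": -3,"z": 0,"rx": 0,"ry": 0,"rz": 0,"fingers": 0},{"x": 0,"y": -3,"z": 0,"rx": 0,"ry": 0,"rz": 0,"fingers": 0}])

```text
time_s: 20.65
tool_pos: [0.5216, 0.3089, 0.0847]
tool_rot: [179.9, -0.0, 95.9]
force: [4.5, 0.8, -1.2]
grip_width: 0.0434
grasp_force: 1.5
```

Call:
drive_tool(moves=[{"x": 0,"y": -1,"z": 0,"rx": 0,"ry": 0,"rz": 0,"fingers": 0},{"x": 0,"y": -2,"z": 0,"rx": 0,"ry": 0,"rz": 0,"fingers": 0},{"x": 0,"y": -3,"z": 0,"rx": 0,"ry": 0,"rz": 0,"fingers": 0},{"x": 0,"y": -3,"z": 0,"rx": 0,"ry": 0,"rz": 0,"fingers": 0},{"x": 0,"y": -3,"z": 0,"rx": 0,"ry": 0,"rz": 0,"fingers": 0}])

```text
time_s: 21.28
tool_pos: [0.5199, 0.3087, 0.0848]
tool_rot: [179.8, -0.0, 95.9]
force: [7.4, 1.5, -3.3]
grip_width: 0.0434
grasp_force: 3.2
```

Call:
drive_tool(moves=[{"x": 0,"y": -0.8,"z": 0,"rx": 0,"ry": 0,"rz": 0,"fingers": 0},{"x": 0,"y": -1,"z": 0,"rx": 0,"ry": 0,"rz": 0,"fingers": 0},{"x": 0,"y": -1,"z": 0,"rx": 0,"ry": 0,"rz": 0,"fingers": 0},{"x": 0,"y": -1,"z": 0,"rx": 0,"ry": 0,"rz": 0,"fingers": 0}])

```text
time_s: 21.78
tool_pos: [0.5195, 0.3086, 0.085]
tool_rot: [179.7, -0.0, 95.9]
force: [8.4, 2.2, -3.5]
grip_width: 0.0437
grasp_force: 3.6
```

```bash
python3 go.py .5365 .3103 .085 5.9; python3 go.py .383 .2265 .04 5.9
```

```text
t 21.775 pos [0.5195 0.3086 0.085 ] rot [ 1.7972e+02 -4.0000e-02  9.5870e+01] F [ 8.44  2.19 -3.49]
shift mm [-0.1 17.1  0. ] rotvec [ 0.0049 -0.0008 -0.0006]
t 21.775 pos [0.5195 0.3086 0.085 ] rot [ 1.7972e+02 -4.0000e-02  9.5870e+01] F [ 8.44  2.19 -3.49]
shift mm [ -67.8 -144.4   44.2] rotvec [ 0.0049 -0.0008 -0.0006]
```

The middle unit is the loose one. The free travel is about 10 mm beyond the slot, and both ends have been pushed to about 8.5 mm. The wheel now leans towards the robot. I'll back off and rise.

Call:
drive_tool(moves=[{"x": 0,"y": 6,"z": 0,"rx": 0,"ry": 0,"rz": 0,"fingers": 0},{"x": 0,"y": 12,"z": 0,"rx": 0,"ry": 0,"rz": 0,"fingers": 0},{"x": 0,"y": 17,"z": 0,"rx": 0,"ry": 0,"rz": 0,"fingers": 0},{"x": 0,"y": 17,"z": 0,"rx": 0,"ry": 0,"rz": 0,"fingers": 0},{"x": 0,"y": 17,"z": -15,"rx": 0,"ry": 0,"rz": 0,"fingers": 0},{"x": 0,"y": 17,"z": -40,"rx": 0,"ry": 0,"rz": 0,"fingers": 0},{"x": 0,"y": 17,"z": -75,"rx": 0,"ry": 0,"rz": 0,"fingers": 0},{"x": 0,"y": 17,"z": -110,"rx": 0,"ry": 0,"rz": 0,"fingers": 0},{"x": 0,"y": 17,"z": -110,"rx": 0,"ry": 0,"rz": 0,"fingers": 0}])

```text
time_s: 22.9
tool_pos: [0.5358, 0.3114, 0.1995]
tool_rot: [179.6, -0.2, 95.9]
force: [0.7, -0.3, -0.2]
grip_width: 0.0434
grasp_force: 0.0
```

```bash
python3 go.py .383 .2265 .1 95.9;python3 go.py .383 .2265 .1 -84.1; python3 -c "
from h import *
print(sensors.get_obs()['qpos'].round(1))"
```

```text
t 22.9 pos [0.5358 0.3114 0.1995] rot [179.62  -0.23  95.91] F [ 0.67 -0.27 -0.23]
shift mm [ -69.1 -161.4   98.2] rotvec [ 0.0083  0.0021 -1.5707]
t 22.9 pos [0.5358 0.3114 0.1995] rot [179.62  -0.23  95.91] F [ 0.67 -0.27 -0.23]
shift mm [ -69.1 -161.4   98.2] rotvec [ 0.0021 -0.0083  1.5709]
[-45.   14.4  14.9  89.   -3.8  76.6 -23.8]
```

Call:
drive_tool(moves=[{"x": -8,"y": -18,"z": 0,"rx": 0,"ry": 0,"rz": -0.17,"fingers": -0.6},{"x": -15,"y": -36,"z": 0,"rx": 0,"ry": 0,"rz": -0.35,"fingers": -0.6},{"x": -23,"y": -54,"z": 0,"rx": 0,"ry": 0,"rz": -0.52,"fingers": -0.6},{"x": -31,"y": -72,"z": 0,"rx": 0,"ry": 0,"rz": -0.7,"fingers": -0.6},{"x": -38,"y": -90,"z": 0,"rx": 0,"ry": 0,"rz": -0.87,"fingers": -0.6},{"x": -46,"y": -108,"z": 0,"rx": 0,"ry": 0,"rz": -1.05,"fingers": -0.6},{"x": -54,"y": -126,"z": 20,"rx": 0,"ry": 0,"rz": -1.22,"fingers": -0.6},{"x": -61,"y": -144,"z": 50,"rx": 0,"ry": 0,"rz": -1.4,"fingers": -0.6},{"x": -69,"y": -161,"z": 80,"rx": 0,"ry": 0,"rz": -1.57,"fingers": -0.6},{"x": -69,"y": -161,"z": 125,"rx": 0,"ry": 0,"rz": -1.57,"fingers": -0.6},{"x": -69,"y": -161,"z": 145,"rx": 0,"ry": 0,"rz": -1.57,"fingers": -0.6},{"x": -69,"y": -161,"z": 145,"rx": 0,"ry": 0,"rz": -1.57,"fingers": -0.6},{"x": -69,"y": -161,"z": 145,"rx": 0,"ry": 0,"rz": -1.57,"fingers": -0.6}])

```text
time_s: 24.52
tool_pos: [0.3814, 0.2254, 0.0504]
tool_rot: [180.0, 0.1, -174.1]
force: [0.3, -0.1, 0.2]
grip_width: 0.0699
grasp_force: 0.0
```

```bash
python3 go.py .383 .2265 .02 95.9; python3 -c "
from h import *
print(sensors.get_obs()['qpos'].round(1))
c=shot('side','pics/s7.png')
o=sensors.get_obs()['tool_pos']
for s in (-1,1):
  for z in (-.008,.01,.02): print(s,proj(c,o+[0,s*.035,z]))
print('ring',proj(c,[.383,.2265,.015]))
g=c['image'].mean(2).astype(int)[220:275:2,178:218:2]
for i,r in enumerate(g):print(220+2*i,*r)"
```

```text
t 24.525 pos [0.3814 0.2254 0.0504] rot [ 1.7996e+02  6.0000e-02 -1.7414e+02] F [ 0.33 -0.11  0.18]
shift mm [-1.7  0.9 30.4] rotvec [ 0.0006  0.0011 -0.0007]
[-43.5   1.    9.5 121.8  -0.2  57.1  62.1]
-1 (np.float64(193.3745108194147), np.float64(253.4404480113542))
-1 (np.float64(192.77118301084562), np.float64(246.67331846369325))
-1 (np.float64(192.4319023003141), np.float64(242.86783081903317))
1 (np.float64(193.28394216858032), np.float64(236.5434590958793))
1 (np.float64(192.71282314895126), np.float64(230.02007173381816))
1 (np.float64(192.39186732068345), np.float64(226.3540772178901))
ring (np.float64(194.79259853854495), np.float64(254.5353389915042))
220 20 21 23 20 23 21 22 22 15 21 22 17 22 18 29 68 55 60 143 123
222 21 52 34 22 19 24 19 18 22 24 22 22 17 23 18 39 21 43 145 130
224 50 68 39 20 22 17 23 20 21 18 24 20 21 23 21 43 19 44 144 145
226 22 45 20 23 26 20 22 23 16 21 22 49 62 76 99 111 148 145 143 145
228 23 47 37 41 64 57 19 22 23 22 21 144 142 142 144 144 146 140 141 147
230 134 145 142 143 146 118 20 23 22 24 21 144 144 142 143 143 142 138 142 147
232 144 1
[... 920 characters left out ...]
12 117 118 121 123 117 117 101 137 139 143 145 145 145
258 71 70 66 68 79 120 122 118 118 118 120 119 120 104 136 141 144 148 146 147
260 71 67 67 68 69 119 128 130 131 133 131 125 121 94 114 141 145 145 143 144
262 71 69 66 66 68 104 127 130 133 130 128 125 110 70 115 146 145 142 142 142
264 73 71 67 69 70 74 76 116 124 125 107 82 72 73 71 129 141 140 141 140
266 71 69 67 66 70 70 69 71 68 70 74 74 71 72 71 71 71 135 140 140
268 73 69 63 68 67 70 71 67 70 72 74 73 70 70 68 71 110 134 136 140
270 73 71 68 66 70 72 72 67 68 69 71 71 73 72 70 108 129 135 136 142
272 70 65 66 65 71 74 67 64 68 73 70 72 71 72 74 69 69 133 140 145
274 66 65 65 66 72 72 71 65 67 69 73 73 72 71 70 73 72 137 146 148
```

Call:
drive_tool(moves=[{"x": -1.5,"y": 1.3,"z": 15,"rx": 0,"ry": 0,"rz": 0,"fingers": -0.6},{"x": -1.5,"y": 1.3,"z": 30,"rx": 0,"ry": 0,"rz": 0,"fingers": -0.6},{"x": -1.5,"y": 1.3,"z": 40,"rx": 0,"ry": 0,"rz": 0,"fingers": -0.6},{"x": -1.5,"y": 1.3,"z": 40,"rx": 0,"ry": 0,"rz": 0,"fingers": -0.6},{"x": -1.5,"y": 1.3,"z": 40,"rx": 0,"ry": 0,"rz": 0,"fingers": -0.6}])

```text
time_s: 25.2
tool_pos: [0.3824, 0.2266, 0.0096]
tool_rot: [180.0, 0.0, -174.1]
force: [-0.6, 0.5, 0.4]
grip_width: 0.0699
grasp_force: 0.0
```

Call:
drive_tool(moves=[{"x": 0,"y": 0,"z": 4,"rx": 0,"ry": 0,"rz": 0,"fingers": -0.6},{"x": 0,"y": 0,"z": 8,"rx": 0,"ry": 0,"rz": 0,"fingers": -0.6},{"x": 0,"y": 0,"z": 12,"rx": 0,"ry": 0,"rz": 0,"fingers": -0.6},{"x": 0,"y": 0,"z": 12,"rx": 0,"ry": 0,"rz": 0,"fingers": -0.6}])

```text
time_s: 25.7
tool_pos: [0.382, 0.2263, -0.0028]
tool_rot: [-180.0, -0.0, -174.1]
force: [-0.8, -0.3, 0.2]
grip_width: 0.0695
grasp_force: 0.0
```

Call:
drive_tool(moves=[{"x": 0,"y": 0,"z": 2,"rx": 0,"ry": 0,"rz": 0,"fingers": -0.6},{"x": 0,"y": 0,"z": 4,"rx": 0,"ry": 0,"rz": 0,"fingers": -0.6},{"x": 0,"y": 0,"z": 4,"rx": 0,"ry": 0,"rz": 0,"fingers": -0.6}])

```text
time_s: 26.08
tool_pos: [0.3821, 0.2264, -0.0066]
tool_rot: [-180.0, -0.0, -174.1]
force: [-0.3, 0.2, 0.3]
grip_width: 0.0693
grasp_force: 0.0
```

```bash
python3 -c "
from h import *
c=shot('side','pics/s8.png')
g=c['image'].mean(2).astype(int)[240:276:2,180:212:2]
for i,r in enumerate(g):print(240+2*i,*r)"
```

```text
240 38 38 35 34 35 29 29 25 19 21 21 22 23 23 24 22
242 21 22 21 25 20 17 22 22 23 25 25 24 25 20 24 66
244 20 24 23 18 21 22 22 19 20 17 22 14 19 25 24 60
246 27 60 59 24 21 20 23 22 24 25 24 19 26 23 24 26
248 21 54 34 25 22 21 19 20 24 19 20 22 21 28 41 69
250 20 27 30 20 22 27 24 23 23 17 22 62 70 80 137 138
252 42 36 49 51 85 116 22 21 21 20 22 106 83 111 134 136
254 71 67 70 72 116 114 24 22 24 19 20 97 103 70 137 143
256 71 68 73 83 119 115 39 22 20 22 18 99 103 71 140 146
258 71 67 69 80 120 123 52 21 20 20 21 92 106 73 115 144
260 71 67 69 70 122 128 59 20 20 23 21 90 95 73 116 146
262 71 68 68 69 106 126 79 22 22 22 21 77 71 71 113 142
264 72 68 68 71 74 75 77 20 22 25 25 50 73 74 73 70
266 71 65 67 72 70 72 59 47 57 67 73 73 73 69 71 72
268 70 67 66 70 70 72 70 68 72 72 74 72 73 72 70 71
270 74 68 66 70 71 71 69 68 70 71 72 72 75 72 71 70
272 69 67 68 71 72 70 67 68 71 72 74 72 72 73 74 69
274 68 69 69 72 72 70 66 68 69 72 71 73 72 72 72 72
```

Call:
drive_tool(moves=[{"x": 0,"y": 0,"z": 2,"rx": 0,"ry": 0,"rz": 0,"fingers": -0.6},{"x": 0,"y": 0,"z": 4,"rx": 0,"ry": 0,"rz": 0,"fingers": -0.6},{"x": 0,"y": 0,"z": 4,"rx": 0,"ry": 0,"rz": 0,"fingers": -0.6},{"x": 0,"y": 0,"z": 4,"rx": 0,"ry": 0,"rz": 0,"fingers": -0.6}])

```text
time_s: 26.62
tool_pos: [0.3823, 0.2265, -0.0104]
tool_rot: [180.0, 0.0, -174.1]
force: [0.1, -0.3, -0.8]
grip_width: 0.0698
grasp_force: 0.0
```

Call:
drive_tool(moves=[{"x": 0,"y": 0,"z": 1,"rx": 0,"ry": 0,"rz": 0,"fingers": -0.6},{"x": 0,"y": 0,"z": 2,"rx": 0,"ry": 0,"rz": 0,"fingers": -0.6},{"x": 0,"y": 0,"z": 2,"rx": 0,"ry": 0,"rz": 0,"fingers": -0.6}])

```text
time_s: 27.0
tool_pos: [0.3822, 0.2264, -0.0125]
tool_rot: [-180.0, -0.0, -174.1]
force: [0.2, 0.4, -0.4]
grip_width: 0.0696
grasp_force: 0.0
```

Call:
drive_tool(moves=[{"x": 0,"y": 0,"z": 0,"rx": 0,"ry": 0,"rz": 0,"fingers": 0.2},{"x": 0,"y": 0,"z": 0,"rx": 0,"ry": 0,"rz": 0,"fingers": 0.2},{"x": 0,"y": 0,"z": 0,"rx": 0,"ry": 0,"rz": 0,"fingers": 0.2},{"x": 0,"y": 0,"z": 0,"rx": 0,"ry": 0,"rz": 0,"fingers": 0.2},{"x": 0,"y": 0,"z": 0,"rx": 0,"ry": 0,"rz": 0,"fingers": 0.2},{"x": 0,"y": 0,"z": 0,"rx": 0,"ry": 0,"rz": 0,"fingers": 0.2}], force=15)

```text
time_s: 27.75
tool_pos: [0.3823, 0.2265, -0.0124]
tool_rot: [180.0, 0.0, -174.1]
force: [-0.2, -0.6, -0.3]
grip_width: 0.0417
grasp_force: 15.0
```

```bash
python3 go.py .4759 .3040 .1 95.9
```

```text
t 27.75 pos [ 0.3823  0.2265 -0.0124] rot [ 1.7999e+02  1.0000e-02 -1.7414e+02] F [-0.17 -0.61 -0.28]
shift mm [-101.    67.5 -112.4] rotvec [ 0.0001  0.0001 -0.0007]
```

Call:
drive_tool(moves=[{"x": 0,"y": 0,"z": -20,"rx": 0,"ry": 0,"rz": 0,"fingers": 0.2},{"x": 0,"y": 0,"z": -50,"rx": 0,"ry": 0,"rz": 0,"fingers": 0.2},{"x": 0,"y": 0,"z": -80,"rx": 0,"ry": 0,"rz": 0,"fingers": 0.2},{"x": 0,"y": 0,"z": -105,"rx": 0,"ry": 0,"rz": 0,"fingers": 0.2},{"x": -30,"y": 20,"z": -105,"rx": 0,"ry": 0,"rz": 0,"fingers": 0.2},{"x": -60,"y": 40,"z": -105,"rx": 0,"ry": 0,"rz": 0,"fingers": 0.2},{"x": -85,"y": 58,"z": -105,"rx": 0,"ry": 0,"rz": 0,"fingers": 0.2},{"x": -101,"y": 67.5,"z": -105,"rx": 0,"ry": 0,"rz": 0,"fingers": 0.2},{"x": -101,"y": 67.5,"z": -105,"rx": 0,"ry": 0,"rz": 0,"fingers": 0.2},{"x": -101,"y": 67.5,"z": -105,"rx": 0,"ry": 0,"rz": 0,"fingers": 0.2}])

```text
time_s: 29.0
tool_pos: [0.4751, 0.3032, 0.0921]
tool_rot: [-180.0, -0.1, -174.2]
force: [-0.4, -0.6, -0.5]
grip_width: 0.0415
grasp_force: 15.0
```

```bash
python3 go.py .4759 .3040 .0926 95.9; python3 -c "
from h import *
c=shot('side','pics/s9.png')
print('pin',proj(c,[.4759,.304,.079]),'ring bot',proj(c,[.4759,.304,.105]),'pin obs',180+263/5,160+257/5)
g=c['image'].mean(2).astype(int)[180:232:2,216:252]
for i,r in enumerate(g):print(180+2*i,*r)"
```

```text
t 29.0 pos [0.4751 0.3032 0.0921] rot [-1.7996e+02 -7.0000e-02 -1.7415e+02] F [-0.38 -0.59 -0.53]
shift mm [-0.9  0.7 -0.5] rotvec [-0.0008 -0.0012 -0.0009]
pin (np.float64(231.42541887650452), np.float64(211.2526735608598)) ring bot (np.float64(231.01808022167182), np.float64(201.78997044111796)) pin obs 232.6 211.4
180 88 64 76 70 20 20 18 20 22 21 21 24 18 18 17 22 19 19 20 21 22 15 26 23 21 17 18 21 18 23 18 22 22 30 37 33
182 130 112 81 52 19 22 22 20 24 23 19 21 21 16 22 21 23 19 14 20 16 21 18 22 21 21 20 18 19 20 23 23 42 60 68 62
184 130 130 132 96 24 28 56 68 67 51 24 21 18 19 23 20 22 19 18 21 21 24 22 21 21 21 22 20 18 22 19 19 20 26 27 19
186 129 130 132 97 36 17 40 57 51 33 23 17 20 21 21 20 20 22 15 19 20 19 20 22 19 23 24 23 21 19 19 19 23 21 20 23
188 133 130 130 98 40 20 20 22 23 21 21 19 18 20 20 16 17 19 19 23 19 21 32 46 57 63 63 86 119 111 65 35 35 38 40 38
190 130 127 129 128 98 50 56 64 51 33 27 28 20 20 21 19 20 19 22 22 18 24 103 134 132 131 137 147 236 231 118 64 38 39 43 39
192 129 130 127 129 128 132 156 170 138 67 32 35 32 20 18 20 20 20 20 20 18 25 103 
[... 1806 characters left out ...]
122 124 126 125 122 117 97 82 83 81 118 150 155 151 148 122 95 96 96 96 95 96
222 126 102 89 93 95 98 98 95 92 83 84 82 82 85 96 109 110 106 99 89 83 81 80 83 94 106 109 106 100 97 87 76 74 74 71 72
224 71 85 92 90 88 84 81 81 76 75 79 84 88 83 82 84 83 83 82 85 88 87 94 118 138 146 146 145 143 144 112 71 72 73 73 71
226 72 72 72 73 71 74 73 73 73 73 75 74 79 85 89 90 91 91 89 87 85 93 126 144 144 145 146 145 145 144 143 143 143 121 120 143
228 76 76 72 71 85 92 93 94 92 93 91 88 86 86 88 91 93 90 90 90 87 80 114 136 137 137 134 130 142 156 158 142 135 149 159 129
230 71 71 115 142 143 141 135 138 137 137 138 127 105 86 91 90 91 90 90 90 86 82 83 89 87 72 80 94 98 167 187 169 168 170 169 133
```

Call:
drive_tool(moves=[{"x": -0.5,"y": 1.2,"z": 0,"rx": 0,"ry": 0,"rz": 0,"fingers": 0.2},{"x": -0.5,"y": 1.2,"z": 10,"rx": 0,"ry": 0,"rz": 0,"fingers": 0.2},{"x": -0.5,"y": 1.2,"z": 18,"rx": 0,"ry": 0,"rz": 0,"fingers": 0.2},{"x": -0.5,"y": 1.2,"z": 22,"rx": 0,"ry": 0,"rz": 0,"fingers": 0.2},{"x": -0.5,"y": 1.2,"z": 22,"rx": 0,"ry": 0,"rz": 0,"fingers": 0.2},{"x": -0.5,"y": 1.2,"z": 22,"rx": 0,"ry": 0,"rz": 0,"fingers": 0.2}])

```text
time_s: 29.8
tool_pos: [0.4764, 0.3052, 0.0707]
tool_rot: [180.0, 0.0, -174.1]
force: [0.1, -0.5, -0.5]
grip_width: 0.0419
grasp_force: 15.0
```

Call:
drive_tool(moves=[{"x": 0,"y": 0,"z": 2,"rx": 0,"ry": 0,"rz": 0,"fingers": 0.2},{"x": 0,"y": 0,"z": 4,"rx": 0,"ry": 0,"rz": 0,"fingers": 0.2},{"x": 0,"y": 0,"z": 6,"rx": 0,"ry": 0,"rz": 0,"fingers": 0.2},{"x": 0,"y": 0,"z": 6,"rx": 0,"ry": 0,"rz": 0,"fingers": 0.2}])

```text
time_s: 30.3
tool_pos: [0.476, 0.3051, 0.0643]
tool_rot: [-180.0, -0.0, -174.1]
force: [1.5, 0.1, -1.2]
grip_width: 0.0417
grasp_force: 15.0
```

Call:
drive_tool(moves=[{"x": 0,"y": 0,"z": 2,"rx": 0,"ry": 0,"rz": 0,"fingers": 0.2},{"x": 0,"y": 0,"z": 4,"rx": 0,"ry": 0,"rz": 0,"fingers": 0.2},{"x": 0,"y": 0,"z": 6,"rx": 0,"ry": 0,"rz": 0,"fingers": 0.2},{"x": 0,"y": 0,"z": 6,"rx": 0,"ry": 0,"rz": 0,"fingers": 0.2}])

```text
time_s: 30.8
tool_pos: [0.476, 0.3051, 0.0583]
tool_rot: [-180.0, -0.0, -174.1]
force: [-0.1, 0.5, -0.3]
grip_width: 0.0418
grasp_force: 15.0
```

Call:
drive_tool(moves=[{"x": 0,"y": 0,"z": 2,"rx": 0,"ry": 0,"rz": 0,"fingers": 0.2},{"x": 0,"y": 0,"z": 4,"rx": 0,"ry": 0,"rz": 0,"fingers": 0.2},{"x": 0,"y": 0,"z": 6,"rx": 0,"ry": 0,"rz": 0,"fingers": 0.2},{"x": 0,"y": 0,"z": 8,"rx": 0,"ry": 0,"rz": 0,"fingers": 0.2},{"x": 0,"y": 0,"z": 8,"rx": 0,"ry": 0,"rz": 0,"fingers": 0.2}])

```text
time_s: 31.42
tool_pos: [0.4761, 0.3051, 0.0503]
tool_rot: [-180.0, -0.0, -174.1]
force: [-0.2, 0.1, -0.1]
grip_width: 0.0416
grasp_force: 15.0
```

Call:
drive_tool(moves=[{"x": 0,"y": 0,"z": 2,"rx": 0,"ry": 0,"rz": 0,"fingers": 0.2},{"x": 0,"y": 0,"z": 4,"rx": 0,"ry": 0,"rz": 0,"fingers": 0.2},{"x": 0,"y": 0,"z": 6,"rx": 0,"ry": 0,"rz": 0,"fingers": 0.2},{"x": 0,"y": 0,"z": 8,"rx": 0,"ry": 0,"rz": 0,"fingers": 0.2},{"x": 0,"y": 0,"z": 8,"rx": 0,"ry": 0,"rz": 0,"fingers": 0.2}])

```text
time_s: 32.05
tool_pos: [0.4761, 0.3051, 0.0423]
tool_rot: [-180.0, -0.0, -174.1]
force: [0.1, -0.0, 0.1]
grip_width: 0.0411
grasp_force: 15.0
```

Call:
drive_tool(moves=[{"x": 0,"y": 0,"z": 1,"rx": 0,"ry": 0,"rz": 0,"fingers": 0.2},{"x": 0,"y": 0,"z": 2,"rx": 0,"ry": 0,"rz": 0,"fingers": 0.2},{"x": 0,"y": 0,"z": 2,"rx": 0,"ry": 0,"rz": 0,"fingers": 0.2}])

```text
time_s: 32.42
tool_pos: [0.4762, 0.3051, 0.0405]
tool_rot: [-180.0, -0.0, -174.1]
force: [-0.4, 0.0, -0.7]
grip_width: 0.0416
grasp_force: 15.0
```

Call:
drive_tool(moves=[{"x": 0,"y": 0,"z": 1,"rx": 0,"ry": 0,"rz": 0,"fingers": 0.2},{"x": 0,"y": 0,"z": 1.5,"rx": 0,"ry": 0,"rz": 0,"fingers": 0.2},{"x": 0,"y": 0,"z": 1.5,"rx": 0,"ry": 0,"rz": 0,"fingers": 0.2}])

```text
time_s: 32.8
tool_pos: [0.4763, 0.3053, 0.0396]
tool_rot: [180.0, 0.0, -174.1]
force: [-1.0, -1.0, 4.4]
grip_width: 0.0417
grasp_force: 15.0
```

Call:
drive_tool(moves=[{"x": 0,"y": 0,"z": 0,"rx": 0,"ry": 0,"rz": 0,"fingers": -0.5},{"x": 0,"y": 0,"z": 0,"rx": 0,"ry": 0,"rz": 0,"fingers": -0.5},{"x": 0,"y": 0,"z": 0,"rx": 0,"ry": 0,"rz": 0,"fingers": -0.5},{"x": 0,"y": 0,"z": 0,"rx": 0,"ry": 0,"rz": 0,"fingers": -0.5},{"x": 0,"y": 0,"z": -20,"rx": 0,"ry": 0,"rz": 0,"fingers": -0.5},{"x": 0,"y": 0,"z": -50,"rx": 0,"ry": 0,"rz": 0,"fingers": -0.5},{"x": 0,"y": 0,"z": -90,"rx": 0,"ry": 0,"rz": 0,"fingers": -0.5},{"x": 50,"y": 0,"z": -130,"rx": 0,"ry": 0,"rz": 0,"fingers": -0.5},{"x": 50,"y": 60,"z": -150,"rx": 0,"ry": 0,"rz": 0,"fingers": -0.5},{"x": 50,"y": 120,"z": -150,"rx": 0,"ry": 0,"rz": 0,"fingers": -0.5},{"x": 50,"y": 180,"z": -150,"rx": 0,"ry": 0,"rz": 0,"fingers": -0.5},{"x": 50,"y": 240,"z": -150,"rx": 0,"ry": 0,"rz": 0,"fingers": -0.5},{"x": 50,"y": 300,"z": -150,"rx": 0,"ry": 0,"rz": 0,"fingers": -0.5},{"x": 50,"y": 300,"z": -150,"rx": 0,"ry": 0,"rz": 0,"fingers": -0.5}])

```text
time_s: 34.55
tool_pos: [0.3912, 0.6034, 0.1859]
tool_rot: [180.0, -0.2, -173.7]
force: [0.1, -0.0, -0.3]
grip_width: 0.065
grasp_force: 0.0
```

```bash
python3 -c "
from h import *
c=shot('side','pics/f1.png');d=shot('top','pics/f2.png')
crop(c,190,160,280,275,4,'pics/x.png');crop(d,215,145,325,260,4,'pics/y.png')
x=cv2.imread('pics/x.png');y=cv2.imread('pics/y.png')
cv2.imwrite('pics/fin.png',np.hstack([x,y]));print(x.shape,y.shape)"
```

```text
(460, 360, 3) (460, 440, 3)
```

View pics/fin.png

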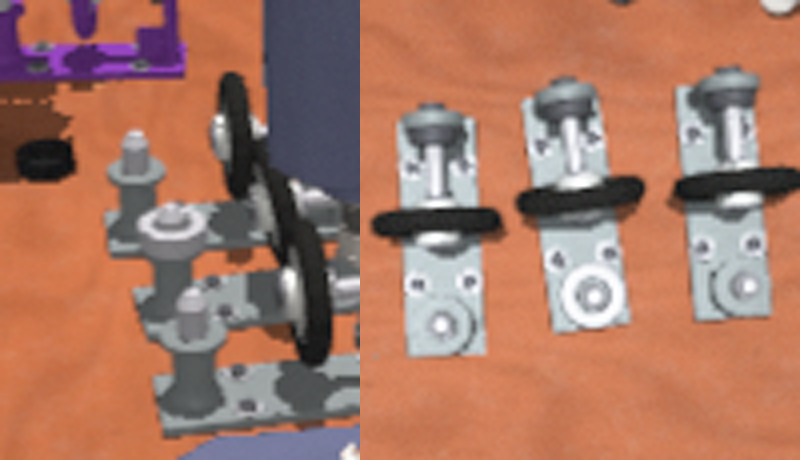

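The ring lies flat on the middle post's shoulder, at (172,228) in the side crop and (593,295) in the top crop. The middle wheel leans towards the robot, with its top edge at (580,195) in the top crop.

```bash
python3 -c "
from h import *
print(workorder.sign_off())"
```

```text
the job is handed in; nothing more can be done
None
```

The job is handed in (the sign-off gave no verdict): the middle wheel had the free play; it is left leaning towards the robot with the steel ring flat on its post. I left the right wheel unrocked after finding the loose one, and the tin, spindle and rubber ring were not touched.

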